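# Work a tight locating block out of its stage carrier

## Task

The steel locating block is stuck upright in the pocket of the microscope's stage carrier, caught by two stiff jaws. Take hold of its upper end and, while it is still down in the pocket, rock it firmly to one side and then to the other, towards each jaw in turn, until it is free; then lift it straight up and finish while still holding it upright, still and just clear of the jaws (about 2 cm) over its pocket. Leave the other things on the bench where they are.

Things in the scene. Friction and masses are not known exactly. Their poses are not given: they have to be found in the camera images.
- block: Loose plain steel locating block, 0.2 to 0.4 kg, upright in the carrier's pocket. Origin: centre of its underside; z up, x along its 40 mm length, y across its thickness, towards the jaws. Stem 40 (x) x 16 (y) mm from z = 13 to the top at z = 95 mm, the part to hold. Below: two lips, 40 x 23 mm overall, z = 5 to 13 mm, over a rib 40 x 10 mm, z = 0 to 5 mm, on which it rocks.
- block_top (a point): Centre of the block's top face, 95 mm above its underside. Leaning the block 0.2 to 0.25 rad to +y (turning about the rib on the pocket floor; 3 to 6 N here) makes the stem push the +y jaw back far enough to pass the lip; the same to -y for the other jaw. Upright again, it lifts out straight.
- seat: Stage carrier, fixed to the bench: white base plate 130 x 130 x 10 mm with screw heads in the corners and a raised aluminium pocket in the middle. Origin: centre of its underside; z up; x, y as the seated block's. Two jaws over the pocket, 32 mm long in x, z = 27.5 to 44 mm (the carrier's highest part), overhang the block's lips by 3 mm each side: a straight pull catches after 4.5 mm.
- pocket (a point): Centre of the carrier's pocket floor, 10 mm above the bench; the block's underside starts here, axes parallel to the carrier's. Pocket 44 (x) x 26 (y) mm inside, its walls 13 mm high.
- jaw_pos (a joint): Steel jaw on the carrier's +y side: slides away from the block along the carrier's +y; 0 = closed against the block (0.3 mm gap), at most 0.009 m. Stiff (about 8 N); stays where it is pushed. The block's lip passes from 0.0032 on.
- jaw_neg (a joint): The same on the carrier's -y side: slides along the carrier's -y; 0 = closed, at most 0.009 m, stiff, stays where it is pushed. The block's lip passes from 0.0032 on.
- dish: Bystander: shallow white dish, 90 mm across, 16 mm high; origin at the centre of its underside.
- oil: Bystander: small amber bottle with a black cap, 32 mm across, 70 mm high; origin at the centre of its underside.
- slides: Bystander: flat grey slide box 85 x 100 x 32 mm; origin at the centre of its underside.
- objective: Bystander: brass microscope objective standing on end, 30 mm across, 45 mm high; origin at the centre of its underside.
Things that resemble listed ones, but are neither listed nor needed, are in the scene too. Several things have the shape of the block; the one meant has the colours described above.

How it is judged:
By the outcome, as a careful person would: the job done as asked, in the order asked, and still so for the second after the job is handed in, while the arm keeps its last pose, push and grip.
It also fails if it takes over 38 s, if anything falls off the work surface, if the arm or the gripper's body presses on something with over 40 N, if the wrist force passes 120 N, or if a joint passes its speed limit or range.

## Robot

A 6-joint arm with a two-finger parallel gripper is mounted at the origin on the work surface. World frame = base frame: x ahead of the robot, y to its left, z up, the work surface at z = 0. Lengths are in m, angles in rad, forces in N, time in s.
With the tool pointing down it reaches from about 0.225 to 0.875 m from the base axis. Payload 3.4 kg.
Tool frame: the origin (TCP) lies on the centre line of the jaws, within the pads' length; the fingertips stand 22 mm ahead of it and the grasp point (between the pads) lies 3 mm ahead of it; z points along the fingers, y is the line along which they close (so a half turn about z gives the same grasp; the last joint's range is limited). The gripper opens to 85 mm and grips with 20 to 120 N. Pads are 22 mm wide; open, the fingers measure 114 mm over their backs; the gripper's body (76 mm by 85 mm) begins 54 mm behind the grasp point. The pads swing forward as they close: fully open they stand 13 mm farther back than shut.
Start: joints at [-1.3, 0.276, 1.505, -0, 1.361, -0.121], TCP at [0.22, -0.531, 0.253] pointing down, gripper open.
Joint ranges: [-2.89, 2.89], [-0.75, 2.08], [0.22, 2.7], [-1.18, 4.32], [0.11, 2.71], [-2.7, 2.7]. Speed limits (rad/s): [2.57, 2.57, 3.14, 3.14, 3.14, 3.14].

## Interface

Orientations are given as a unit quaternion [w, x, y, z].
In Python, from rig import readout, optics, ticket gives the robot as it stands. The module is installed in compiled form; this text tells all that it offers.
- The arm moves only by the shell command python3 -m handwheel [OPENING] [FORCE], which reads ROWS from standard input. ROWS is a JSON list of rows, 1 to 5 of them, each an object with the fields sx, sy, sz (the shift in m), yaw (a turn about the tool's z in rad); a field left out counts as zero; each row shifts and turns the commanded pose from where the row before left it, along the tool's axes as they then stand; what a row does not reach is not made up. A row lasts 1/12 s, in which the tool goes at most 0.0417 m and 0.125 rad, less where a joint would pass 70% of its speed; a pose out of reach is approached as far as the arm can. OPENING is the finger opening in m, set as the command begins (- or left out keeps the last). The fingers move at their own pace and stop on an object; FORCE is the grip in N (left out, the last holds). Time passes only in rows, so rows that do not move let the fingers close. It prints the time, the measured TCP pose, the force, the opening and the grip force at its end. Input that does not fit is refused with a message, and nothing moves.
- readout.get_state(): the state, without advancing time (a new reading comes with each control period).
- optics.get_image(name): name is "scene" or "top"; returns a dict with "img" (384x512x3 uint8, red, green, blue), "camera_matrix" (3x3 intrinsics, pixels), "T" (4x4, takes a point from camera to world coordinates). Camera axes: x right, y down, z forward; pixel columns grow to the right and rows downward; lengths in m; the calibration is good to about 2 mm. A picture is of the moment at which its call begins. There is no depth.
- ticket.sign_off(): hands the job in; it is judged then, once.
The state is a dict: "clock": time; "qpos": joint angles; "qd": joint speeds; "effort": joint torques, N m; "position": TCP position; "ee_rot": TCP orientation; "contact_force": force on the tool from outside, world axes, zero at the start; "moment": the same for the moment, N m; "width": finger opening in m; "gripper_force": force on a finger pad.
Only numpy, scipy, OpenCV 4.12 (cv2) and the standard library are available. Lean on these libraries where they do the work, as an engineer would, in place of code of your own. Each camera call takes 0.05 s, during which the arm holds its last target. There are 200 camera calls.

## Working session

There is one attempt and no reset: what is moved stays moved. The work goes in short steps, Python scripts to look and compute and a shell command to move; the robot and the scene stay as the last step left them, time stands still between calls to the robot, and variables do not carry over. Pictures are saved under pics/ and viewed, at most 10 in all, crops included, and the job is handed in when it is done.

```bash
mkdir -p pics
cat > h.py <<'E'
import numpy as np, cv2
from rig import readout, optics, ticket
def snap(n):
    d=optics.get_image(n); return d['img'],np.array(d['camera_matrix']),np.array(d['T'])
def ray(u,v,K,T,z):
    r=T[:3,:3]@np.linalg.inv(K)@[u,v,1]; c=T[:3,3]
    return c+r*(z-c[2])/r[2]
def proj(p,K,T):
    q=K@(T[:3,:3].T@(np.array(p)-T[:3,3])); return q[:2]/q[2]
E
python3 - <<'E'
from h import *
s=readout.get_state();print(s['position'],s['ee_rot'],s['contact_force'],s['width'])
for n in('scene','top'):
    i,K,T=snap(n);cv2.imwrite(f'pics/{n}0.png',i[:,:,::-1]);np.savez(f'{n}.npz',i=i,K=K,T=T);print(K.round(1).tolist(),T.round(3).tolist())
E
```

```text
[ 0.21943128 -0.5309503   0.25241651] [-9.41081951e-04  9.80870111e-01  1.94661072e-01 -7.76032989e-05] [-1.2533628   0.14882313  1.55702896] 0.08535340827640697
[[415.6, 0.0, 255.3], [0.0, 415.6, 189.1], [0.0, 0.0, 1.0]] [[0.084, 0.759, -0.645, 1.111], [0.996, -0.067, 0.05, 0.013], [-0.005, -0.647, -0.762, 0.75], [0.0, 0.0, 0.0, 1.0]]
[[377.3, 0.0, 249.5], [0.0, 377.3, 191.8], [0.0, 0.0, 1.0]] [[-0.015, -0.992, 0.128, 0.459], [-1.0, 0.016, 0.012, 0.047], [-0.014, -0.127, -0.992, 1.02], [0.0, 0.0, 0.0, 1.0]]
```

View pics/scene0.png

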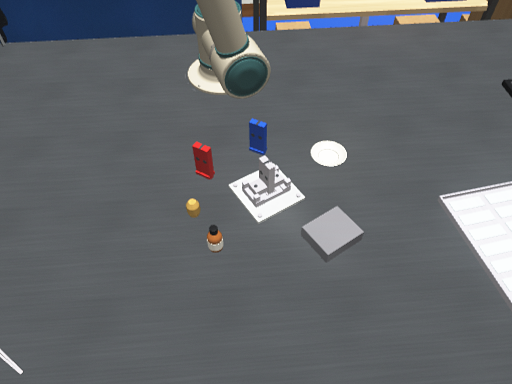

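View pics/top0.png

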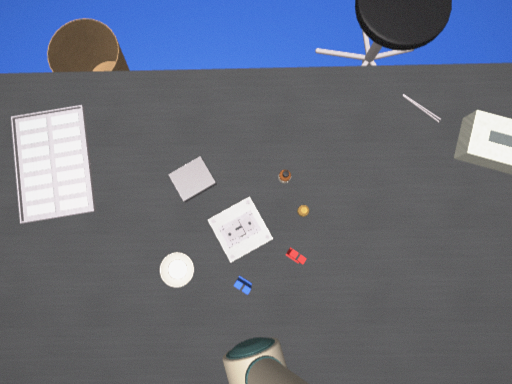

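Block-shaped candidates in the scene view are red (203,160), blue (258,136), and steel-grey in the carrier (267,175). I choose the grey one in the white carrier (top view 240,229) and will check it in a close crop.

Run:
```python
from h import *
a=np.load('scene.npz')['i'][145:225,220:310,::-1];b=np.load('top.npz')['i'][190:270,200:280,::-1]
a=cv2.resize(a,(450,400),interpolation=cv2.INTER_CUBIC);b=cv2.resize(b,(400,400),interpolation=cv2.INTER_CUBIC)
cv2.imwrite('pics/crop0.png',np.hstack([a[:, :400],b]))
```

```text
(no output)
```

View pics/crop0.png

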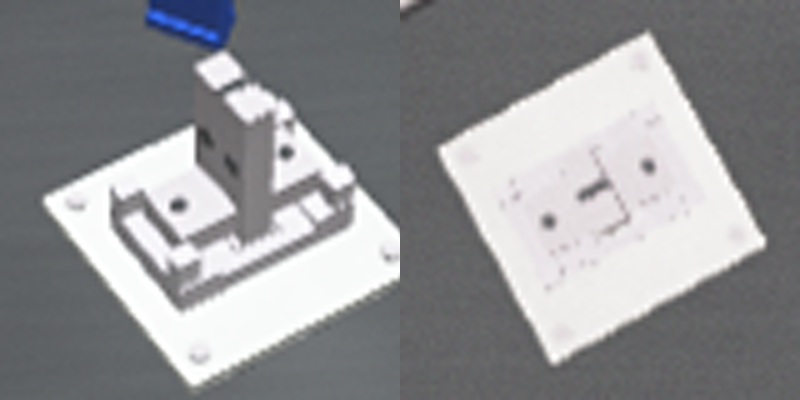

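The crop confirms it: a plain grey block stands in the white carrier, with jaw plates on either side (holes at crop (179,205) and (287,152) on the left, (549,220) and (648,167) on the right). Next I compute its pose.

```bash
cat > loc.py <<'E'
from h import *
from scipy.spatial.transform import Rotation as R
t=np.load('top.npz');s=np.load('scene.npz')
P=np.array([ray(200+u/5,190+v/5,t['K'],t['T'],.01) for u,v in[(37,148),(250,32),(367,242),(153,363)]])
print('top corners',P.round(4).tolist(),'centre',P.mean(0))
S=np.array([ray(220+u/5,145+v/5,s['K'],s['T'],.01) for u,v in[(42,200),(193,387)]])
print('scene corners',S.round(4).tolist())
e=(P[1]-P[0]+P[2]-P[3]); print('edge ang',np.arctan2(e[1],e[0]), [np.linalg.norm(P[i]-P[i-1]) for i in range(4)])
B=np.array([ray(220+u/5,145+v/5,s['K'],s['T'],.105) for u,v in[(195,68),(222,50),(275,95),(248,122)]])
print('block top',B.round(4).tolist(),B.mean(0))
T=np.array([ray(200+u/5,190+v/5,t['K'],t['T'],.105) for u,v in[(181,160),(200,150),(229,218),(205,234)]]);print(T.round(4).tolist(),T.mean(0))
J=[ray(200+u/5,190+v/5,t['K'],t['T'],.054) for u,v in[(149,220),(248,167)]];print(J,np.mean(J,0))
q=readout.get_state()['ee_rot'];print(R.from_quat(np.roll(q,-1)).as_matrix().round(3).tolist())
E
python3 loc.py
```

```text
top corners [[0.5162, 0.1726, 0.01], [0.5769, 0.0576, 0.01], [0.4637, -0.0029, 0.01], [0.402, 0.1114, 0.01]] centre [0.48970595 0.08467344 0.01      ]
scene corners [[0.4671, 0.0001, 0.01], [0.5811, 0.0614, 0.01]]
edge ang -1.0804646502387378 [np.float64(0.1295925670768118), np.float64(0.1300191647701486), np.float64(0.12835085956074985), np.float64(0.12979519948837648)]
block top [[0.4798, 0.0712, 0.105], [0.4699, 0.084, 0.105], [0.499, 0.1039, 0.105], [0.5137, 0.0907, 0.105]] [0.4906353 0.0874462 0.105    ]
[[0.504, 0.0909, 0.105], [0.5087, 0.0817, 0.105], [0.4757, 0.068, 0.105], [0.4682, 0.0797, 0.105]] [0.48916945 0.08008065 0.105     ]
[array([0.4762408 , 0.10999147, 0.054     ]), array([0.50239664, 0.05917528, 0.054     ])] [0.48931872 0.08458337 0.054     ]
[[0.924, 0.382, -0.0], [0.382, -0.924, 0.002], [0.0, -0.002, -1.0]]
```

```bash
cat > plan.py <<'E'
import sys
from h import *
from scipy.spatial.transform import Rotation as R
C=np.array([.4905,.085]); A=0.4905  # block centre, direction of block x
def yaw():
    s=readout.get_state(); M=R.from_quat(np.roll(s['ee_rot'],-1)).as_matrix(); return s,M
def to(x,y,z):
    s,M=yaw(); ty=np.arctan2(M[1,1],M[0,1]); print('tool-frame move',(M.T@(np.array([x,y,z])-s['position'])).round(4),'turn',round((ty-A+np.pi/2)%np.pi-np.pi/2,4),'tcp',s['position'].round(4),'tilt',M[:,2].round(4),'F',s['contact_force'].round(1),'M',s['moment'].round(2),'w',round(s['width'],4),s['gripper_force'],s['clock'],s['qpos'].round(2))
if __name__=='__main__':
    s,M=yaw(); ty=np.arctan2(M[1,1],M[0,1]); th=-(A-ty)
    for N in(22,25):
        d=th/N; x=M[:2,0];y=M[:2,1]
        G=sum(M[:2,:2]@np.array([[np.cos(k*d),-np.sin(k*d)],[np.sin(k*d),np.cos(k*d)]]) for k in range(N))
        v=np.linalg.solve(G,C-s['position'][:2]);print(N,d,v,np.linalg.norm(v))
E
python3 plan.py
```

```text
22 -0.07588312235019751 [0.03442901 0.00111421] 0.03444703472136032
25 -0.0667771476681738 [0.03029439 0.0011185 ] 0.030315031528000375
```

```bash
for i in 1 2; do :; done
echo '[{"sx":0.0303,"sy":0.0011,"yaw":-0.0668},{"sx":0.0303,"sy":0.0011,"yaw":-0.0668},{"sx":0.0303,"sy":0.0011,"yaw":-0.0668},{"sx":0.0303,"sy":0.0011,"yaw":-0.0668},{"sx":0.0303,"sy":0.0011,"yaw":-0.0668}]' | python3 -m handwheel 0.085 30
echo '[{"sx":0.0303,"sy":0.0011,"yaw":-0.0668},{"sx":0.0303,"sy":0.0011,"yaw":-0.0668},{"sx":0.0303,"sy":0.0011,"yaw":-0.0668},{"sx":0.0303,"sy":0.0011,"yaw":-0.0668},{"sx":0.0303,"sy":0.0011,"yaw":-0.0668}]' | python3 -m handwheel
echo '[{"sx":0.0303,"sy":0.0011,"yaw":-0.0668},{"sx":0.0303,"sy":0.0011,"yaw":-0.0668},{"sx":0.0303,"sy":0.0011,"yaw":-0.0668},{"sx":0.0303,"sy":0.0011,"yaw":-0.0668},{"sx":0.0303,"sy":0.0011,"yaw":-0.0668}]' | python3 -m handwheel
echo '[{"sx":0.0303,"sy":0.0011,"yaw":-0.0668},{"sx":0.0303,"sy":0.0011,"yaw":-0.0668},{"sx":0.0303,"sy":0.0011,"yaw":-0.0668},{"sx":0.0303,"sy":0.0011,"yaw":-0.0668},{"sx":0.0303,"sy":0.0011,"yaw":-0.0668}]' | python3 -m handwheel
echo '[{"sx":0.0303,"sy":0.0011,"yaw":-0.0668},{"sx":0.0303,"sy":0.0011,"yaw":-0.0668},{"sx":0.0303,"sy":0.0011,"yaw":-0.0668},{"sx":0.0303,"sy":0.0011,"yaw":-0.0668},{"sx":0.0303,"sy":0.0011,"yaw":-0.0668}]' | python3 -m handwheel
echo '[{}]' | python3 -m handwheel
python3 -c "
from plan import *
to(.4905,.085,.088)"
```

```text
clock: 0.52
position: [0.3539, -0.4599, 0.2527]
ee_rot: [-0.0, 0.934, 0.356, -0.0]
contact_force: [0.0, 0.1, -1.2]
width: 0.0851
gripper_force: 0.0
clock: 0.93
position: [0.4563, -0.3487, 0.2527]
ee_rot: [-0.0, 0.862, 0.507, -0.0]
contact_force: [-0.5, -0.5, -0.7]
width: 0.0849
gripper_force: 0.0
clock: 1.35
position: [0.5166, -0.2103, 0.2528]
ee_rot: [-0.0, 0.766, 0.643, -0.0]
contact_force: [-0.0, -0.5, 0.2]
width: 0.0851
gripper_force: 0.0
clock: 1.77
position: [0.5281, -0.0597, 0.2528]
ee_rot: [-0.0, 0.648, 0.761, -0.0]
contact_force: [0.6, -0.0, -0.8]
width: 0.0848
gripper_force: 0.0
clock: 2.18
position: [0.4896, 0.0862, 0.2528]
ee_rot: [-0.0, 0.513, 0.859, -0.0]
contact_force: [0.6, 0.4, 0.3]
width: 0.0849
gripper_force: 0.0
clock: 2.27
position: [0.4873, 0.0892, 0.2529]
ee_rot: [-0.002, 0.511, 0.859, 0.001]
contact_force: [0.2, 0.0, 0.3]
width: 0.0851
gripper_force: 0.0
tool-frame move [-0.0059  0.001   0.1649] turn 0.0066 tcp [0.4873 0.0892 0.2529] tilt [-0.003   0.0032 -1.    ] F [0.2 0.  0.3] M [0.02 0.01 0.01] w 0.0851 0.0 2.2667 [ 0.04  0.16  1.67  0.    1.32 -0.46]
```

```bash
echo '[{"sz":0.03},{"sz":0.03},{},{}]' | python3 -m handwheel >/dev/null
python3 - <<'E'
from plan import *
to(.4905,.085,.088)
i,K,T=snap('scene');cv2.imwrite('pics/s1.png',cv2.resize(i[105:225,200:340,::-1],(700,600),interpolation=cv2.INTER_CUBIC))
E
```

```text
tool-frame move [-0.0004  0.002   0.1041] turn 0.0001 tcp [0.489  0.0845 0.1921] tilt [-4.2e-03 -4.0e-04 -1.0e+00] F [0.5 0.1 0.1] M [ 0.    0.01 -0.05] w 0.0852 0.0 2.6 [ 0.03  0.2   1.76 -0.    1.18 -0.46]
```

View pics/s1.png

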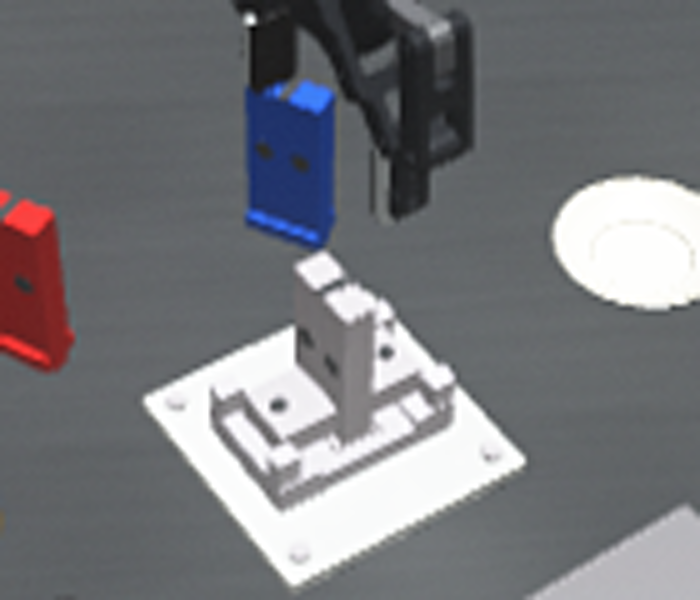

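The fingers straddle the block along its length, on either side of its top (crop (330,280)). Now I descend and grip.

```bash
echo '[{"sy":0.001,"sz":0.03},{"sy":0.001,"sz":0.03},{"sz":0.022},{"sz":0.015},{"sz":0.007}]' | python3 -m handwheel >/dev/null; echo '[{},{}]' | python3 -m handwheel; python3 -c "
from plan import *
to(.4905,.085,.088)"
echo '[{},{},{},{},{}]' | python3 -m handwheel 0.03 30
echo '[{},{}]' | python3 -m handwheel
python3 -c "
from plan import *
to(.4905,.085,.088)"
```

```text
clock: 3.23
position: [0.4933, 0.0856, 0.0906]
ee_rot: [0.001, 0.514, 0.858, 0.001]
contact_force: [0.4, -0.2, -0.2]
width: 0.0849
gripper_force: 0.0
tool-frame move [ 0.0008 -0.0028  0.0025] turn 0.0001 tcp [0.4933 0.0856 0.0906] tilt [ 0.0025 -0.     -1.    ] F [ 0.4 -0.2 -0.2] M [ 0.02 -0.03 -0.02] w 0.0849 0.0 3.2333 [ 0.03  0.32  1.9  -0.    0.92 -0.46]
clock: 3.65
position: [0.4925, 0.0858, 0.0902]
ee_rot: [0.001, 0.514, 0.858, 0.0]
contact_force: [-0.7, 0.5, 4.0]
width: 0.0395
gripper_force: 30.4
clock: 3.82
position: [0.4925, 0.0858, 0.0902]
ee_rot: [0.001, 0.514, 0.858, 0.0]
contact_force: [-0.8, 0.0, 6.3]
width: 0.0396
gripper_force: 30.5
tool-frame move [ 0.0002 -0.0021  0.0022] turn 0.0006 tcp [0.4925 0.0858 0.0902] tilt [ 0.0016 -0.     -1.    ] F [-0.8  0.   6.3] M [-0.03  0.2  -0.01] w 0.0396 30.505197644233704 3.8167 [ 0.03  0.32  1.9  -0.    0.92 -0.46]
```

```bash
echo '[{"sx":0.004},{"sx":0.004},{"sx":0.004},{"sx":0.004,"sz":0.0005},{"sx":0.0015,"sz":0.0003}]' | python3 -m handwheel >/dev/null; echo '[{},{},{}]' | python3 -m handwheel
python3 - <<'E'
from plan import *
to(.4925,.0858,.0902)
i,K,T=snap('scene');cv2.imwrite('pics/s2.png',cv2.resize(i[135:225,220:325,::-1],(700,600),interpolation=cv2.INTER_CUBIC))
E
```

```text
clock: 4.48
position: [0.4855, 0.0996, 0.0892]
ee_rot: [0.003, 0.513, 0.858, -0.0]
contact_force: [2.7, -5.8, 2.3]
width: 0.0398
gripper_force: 30.5
tool-frame move [-0.0154 -0.0004 -0.0009] turn 0.0022 tcp [0.4855 0.0996 0.0892] tilt [ 0.0042 -0.0035 -1.    ] F [ 2.7 -5.8  2.3] M [-1.12 -0.45 -0.07] w 0.0398 30.51014542579651 4.4833 [ 0.06  0.31  1.92 -0.    0.91 -0.43]
```

View pics/s2.png

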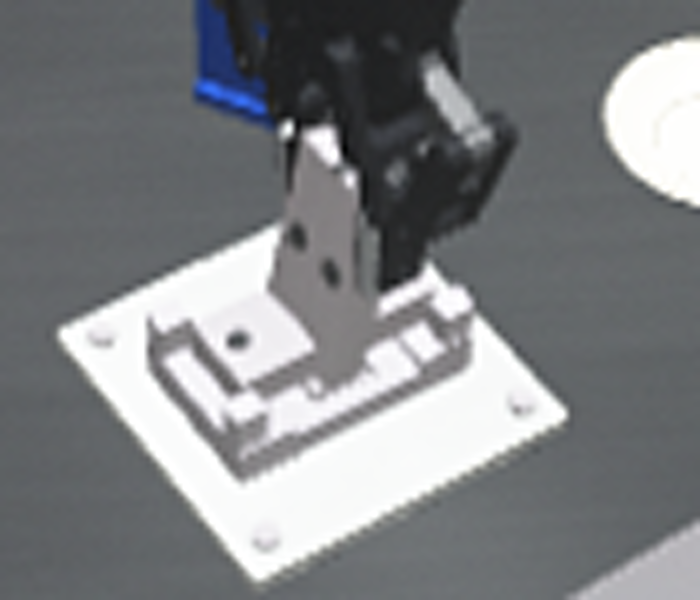

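The block leans to the right in the crop (top at (325,150)) and has pushed the right jaw back, at about 0.20 rad. I push it a little further, then rock it to the other side.

```bash
echo '[{"sx":0.003},{},{}]' | python3 -m handwheel
echo '[{"sx":-0.006,"sz":-0.0004},{"sx":-0.006,"sz":-0.0004},{"sx":-0.006},{"sx":-0.0025},{}]' | python3 -m handwheel 
echo '[{"sx":-0.005},{"sx":-0.005},{"sx":-0.005},{"sx":-0.0025,"sz":0.0004},{"sx":-0.0025,"sz":0.0004}]' | python3 -m handwheel >/dev/null
echo '[{},{},{}]' | python3 -m handwheel
python3 - <<'E'
from plan import *
to(.4925,.0858,.0902)
i,K,T=snap('scene');cv2.imwrite('pics/s3.png',cv2.resize(i[135:225,220:325,::-1],(700,600),interpolation=cv2.INTER_CUBIC))
E
```

```text
clock: 4.78
position: [0.4841, 0.1022, 0.0891]
ee_rot: [0.003, 0.513, 0.858, -0.0]
contact_force: [2.9, -5.8, 0.6]
width: 0.0398
gripper_force: 30.3
clock: 5.2
position: [0.4914, 0.0866, 0.0894]
ee_rot: [-0.001, 0.515, 0.857, 0.001]
contact_force: [-2.6, 5.5, 4.3]
width: 0.0395
gripper_force: 31.8
clock: 5.87
position: [0.5002, 0.0695, 0.0882]
ee_rot: [-0.002, 0.515, 0.857, 0.001]
contact_force: [-1.6, 5.2, 2.6]
width: 0.0398
gripper_force: 32.2
tool-frame move [ 0.018   0.0009 -0.0019] turn -0.0006 tcp [0.5002 0.0695 0.0882] tilt [-0.0024  0.0027 -1.    ] F [-1.6  5.2  2.6] M [ 1.05  0.36 -0.07] w 0.0398 32.23097205162048 5.8667 [-0.    0.33  1.89  0.    0.92 -0.49]
```

View pics/s3.png

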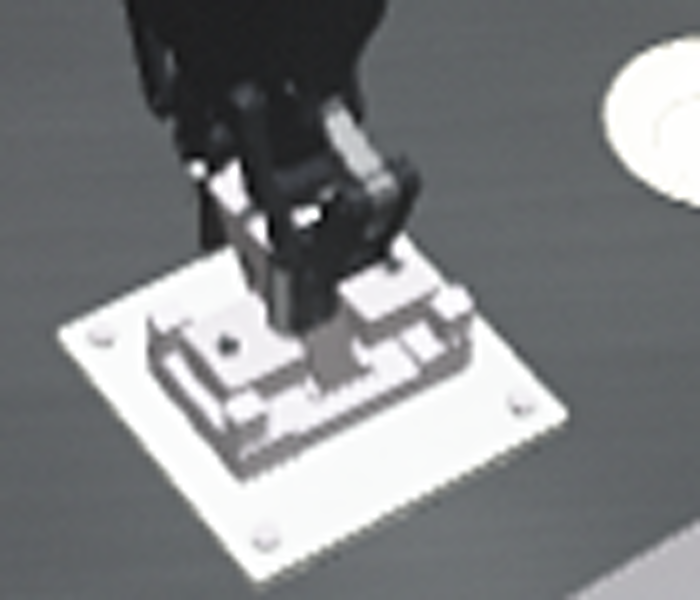

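```bash
echo '[{"sx":-0.002},{},{}]' | python3 -m handwheel
cat > hole.py <<'E'
from h import *
def cen(i,u,v,r=3):
    g=i[v-r:v+r+1,u-r:u+r+1].mean(2).astype(float); w=np.clip(np.median(g)-15-g,0,None); y,x=np.mgrid[-r:r+1,-r:r+1]
    return u+(w*x).sum()/w.sum(), v+(w*y).sum()/w.sum()
E
python3 - <<'E'
from hole import *
s=np.load('scene.npz');i,K,T=snap('scene')
np.savez('scene2.npz',i=i)
d=np.array([.471,-.882,0])
for n,a,b in(('L',(256,186),(254,187)),('R',(277,175),(279,175))):
    ca,cb=cen(s['i'],*a),cen(i,*b);p,q=ray(*ca,K,T,.044),ray(*cb,K,T,.044);print(n,ca,cb,(q-p).round(4),(q-p)@d)
E
```

```text
clock: 6.17
position: [0.501, 0.068, 0.0881]
ee_rot: [-0.002, 0.515, 0.857, 0.001]
contact_force: [-1.3, 6.2, 1.9]
width: 0.0394
gripper_force: 32.0
L (np.float64(255.115903852486), np.float64(185.75139940730983)) (np.float64(253.22341857335127), np.float64(186.76110363391655)) [ 0.0026 -0.0045 -0.    ] 0.00516775109992898
R (np.float64(275.66028955532573), np.float64(174.9961220268873)) (np.float64(277.49081163859114), np.float64(173.43089586523737)) [-0.0045  0.0048  0.    ] -0.0062953006641741915
```

```bash
echo '[{"sx":0.006,"sz":-0.0004},{"sx":0.006,"sz":-0.0004},{"sx":0.006},{"sx":0.004},{}]' | python3 -m handwheel; echo '[{},{}]' | python3 -m handwheel >/dev/null
python3 - <<'E'
from plan import *
to(.4925,.0858,.0902)
i,K,T=snap('scene');cv2.imwrite('pics/s4.png',cv2.resize(i[135:225,220:325,::-1],(700,600),interpolation=cv2.INTER_CUBIC))
E
```

```text
clock: 6.63
position: [0.4923, 0.0857, 0.0895]
ee_rot: [0.001, 0.514, 0.858, -0.0]
contact_force: [1.6, -3.7, -0.8]
width: 0.0394
gripper_force: 31.6
tool-frame move [ 0.0001  0.0002 -0.0009] turn 0.0007 tcp [0.4924 0.0856 0.0893] tilt [ 9.e-04 -4.e-04 -1.e+00] F [ 2.2 -3.1 -0.4] M [-0.64 -0.53  0.02] w 0.0395 31.571567058563232 6.8 [ 0.03  0.32  1.91 -0.    0.92 -0.46]
```

View pics/s4.png

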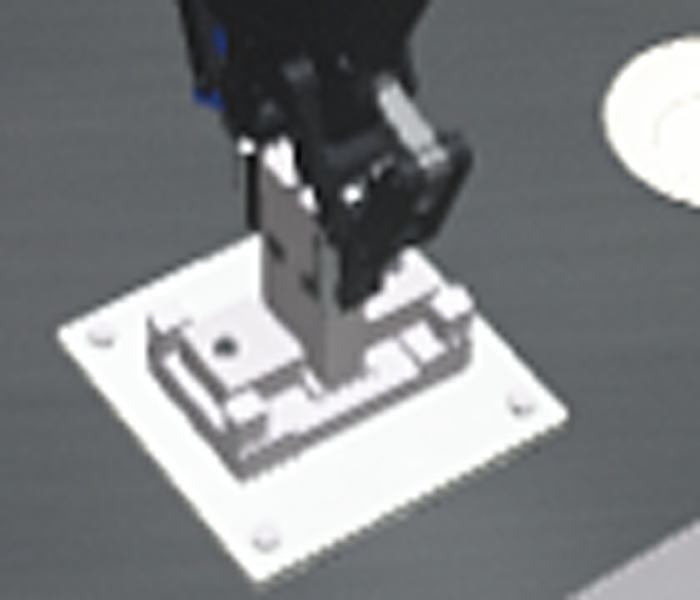

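The block is upright again in the pocket (stem edge x≈317 from row 235 to 380) and both jaws are back by more than 5 mm. I tighten the grip and start lifting.

```bash
echo '[{},{},{"sz":-0.003},{"sz":-0.003},{}]' | python3 -m handwheel - 60; echo '[{"sz":-0.003},{"sz":-0.003},{}]' | python3 -m handwheel
```

```text
clock: 7.27
position: [0.4915, 0.0851, 0.0953]
ee_rot: [-0.0, 0.514, 0.858, -0.001]
contact_force: [2.4, -4.3, -2.1]
width: 0.0395
gripper_force: 64.4
clock: 7.52
position: [0.4914, 0.085, 0.1014]
ee_rot: [-0.0, 0.514, 0.858, -0.001]
contact_force: [2.6, -6.1, -0.8]
width: 0.0394
gripper_force: 64.5
```

```bash
echo '[{"sx":-0.001},{}]' | python3 -m handwheel;echo '[{"sx":-0.001},{},{}]' | python3 -m handwheel
python3 - <<'E'
from plan import *
to(.4925,.0858,.0902)
i,K,T=snap('scene');j,K2,T2=snap('top');f=lambda a:cv2.resize(a[:,:,::-1],(400,500),interpolation=cv2.INTER_CUBIC)
cv2.imwrite('pics/s5.png',np.hstack([f(i[145:205,245:293]),f(j[199:259,216:264])]))
E
```

```text
clock: 7.68
position: [0.4915, 0.0848, 0.1012]
ee_rot: [-0.001, 0.514, 0.858, -0.001]
contact_force: [0.7, -3.3, -1.5]
width: 0.0391
gripper_force: 64.6
clock: 7.93
position: [0.4919, 0.0846, 0.1009]
ee_rot: [-0.001, 0.514, 0.858, -0.0]
contact_force: [0.6, 0.1, -2.4]
width: 0.0393
gripper_force: 64.6
tool-frame move [0.0008 0.0011 0.0107] turn -0.0001 tcp [0.4919 0.0846 0.1009] tilt [-0.002   0.0011 -1.    ] F [ 0.6  0.1 -2.4] M [-0.06  0.03 -0.02] w 0.0393 64.59337592124939 7.9333 [ 0.03  0.3   1.89  0.    0.95 -0.46]
```

View pics/s5.png

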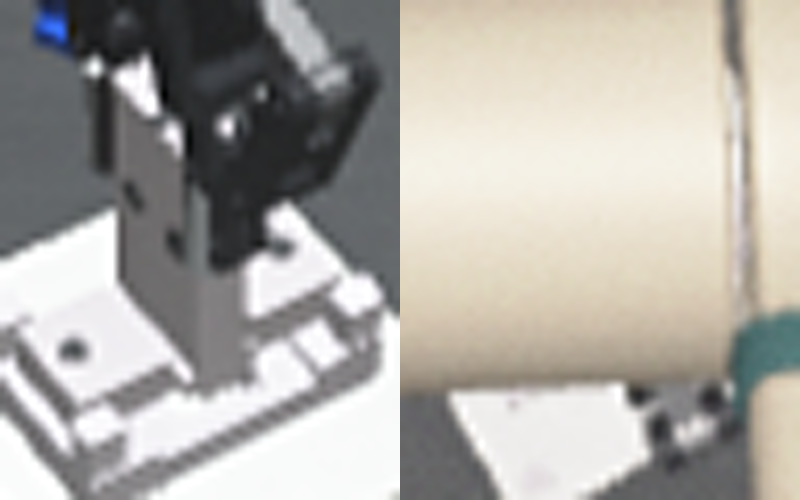

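The block looks upright (left edge at crop x≈118 top to bottom), the side force is gone, and the remaining load is about its own weight. I lift it the rest of the way.

```bash
echo '[{"sz":-0.007},{"sz":-0.009},{"sz":-0.009},{"sz":-0.009},{"sz":-0.007}]' | python3 -m handwheel;echo '[{"sz":-0.002},{},{},{}]' | python3 -m handwheel
python3 - <<'E'
from plan import *
to(.4925,.0858,.1435)
i,K,T=snap('scene')
np.savez('scene3.npz',i=i,K=K,T=T)
cv2.imwrite('pics/s6.png',cv2.resize(i[130:205,235:305,::-1],(560,600),interpolation=cv2.INTER_CUBIC))
E
```

```text
clock: 8.45
position: [0.4934, 0.0841, 0.144]
ee_rot: [0.001, 0.514, 0.858, 0.001]
contact_force: [0.2, 0.1, -3.0]
width: 0.0392
gripper_force: 64.5
clock: 8.78
position: [0.4924, 0.084, 0.1439]
ee_rot: [-0.0, 0.514, 0.858, -0.0]
contact_force: [-0.0, 0.3, -2.7]
width: 0.0396
gripper_force: 64.5
tool-frame move [0.0016 0.0009 0.0004] turn 0.0005 tcp [0.4924 0.084  0.1439] tilt [-9.e-04 -1.e-04 -1.e+00] F [-0.   0.3 -2.7] M [-0.05  0.06  0.03] w 0.0396 64.54463124275208 8.7833 [ 0.03  0.25  1.83 -0.    1.06 -0.46]
```

View pics/s6.png

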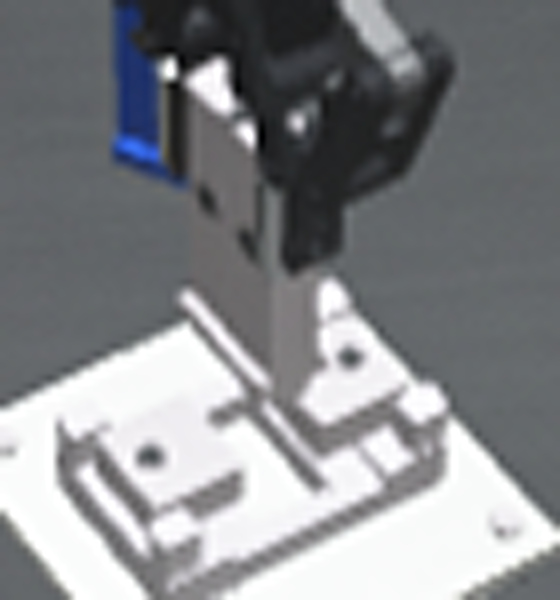

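The block is out and clear of the jaws, with its near stem edge running from crop (267,185) to (268,390). I check the lean against the projected vertical.

Run:
```python
from h import *
s=np.load('scene3.npz');K,T=s['K'],s['T']
c=np.array([.4915,.084,.064]);x=np.array([.882,.471,0]);y=np.array([-.471,.882,0])
f=lambda q:((q-[235,130])*8).round(0)
for a in(0,.05,-.05):
    up=np.array([0,0,1])*np.cos(a)+y*np.sin(a); yy=y*np.cos(a)-np.array([0,0,1])*np.sin(a)
    top=c+[0,0,.077]; o=top-up*.077
    for sx,sy in((1,-1),(1,1),(-1,-1)):
        print(a,sx,sy,[f(proj(o+x*sx*.02+yy*sy*.008+up*h,K,T)).tolist() for h in(.013,.07,.095)])
```

```text
0 1 -1 [[258.0, 384.0], [262.0, 237.0], [264.0, 168.0]]
0 1 1 [[307.0, 361.0], [313.0, 213.0], [316.0, 144.0]]
0 -1 -1 [[178.0, 295.0], [178.0, 147.0], [177.0, 77.0]]
0.05 1 -1 [[249.0, 388.0], [261.0, 237.0], [267.0, 165.0]]
0.05 1 1 [[297.0, 366.0], [312.0, 215.0], [319.0, 144.0]]
0.05 -1 -1 [[168.0, 298.0], [177.0, 146.0], [180.0, 75.0]]
-0.05 1 -1 [[268.0, 380.0], [263.0, 238.0], [261.0, 170.0]]
-0.05 1 1 [[317.0, 355.0], [314.0, 212.0], [313.0, 144.0]]
-0.05 -1 -1 [[188.0, 291.0], [179.0, 147.0], [175.0, 80.0]]
```

The lean is only about 0.03 rad and the block is still, so I hand the job in.

```bash
echo '[{},{},{}]' | python3 -m handwheel; python3 -c "
from rig import ticket
print(ticket.sign_off())"
```

```text
clock: 9.08
position: [0.4927, 0.084, 0.144]
ee_rot: [-0.0, 0.514, 0.858, -0.0]
contact_force: [0.1, 0.3, -3.4]
width: 0.0393
gripper_force: 64.5
the job is handed in; nothing more can be done
None
```

The steel block was rocked towards each jaw in turn, then lifted straight out, and handed in at 9.1 s held still about 2 cm above the jaws over its pocket; the last picture shows a lean of about 0.03 rad, and sign-off gave no verdict.

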